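Hold the shielded vial box open with its lever

ROBOT

A 6-joint arm with a two-finger parallel gripper is mounted at the origin on the work surface. World frame = base frame: x ahead of the robot, y to its left, z up, the work surface at z = 0. Lengths are in m, angles in rad, forces in N, time in s.
With the tool pointing down it reaches from about 0.3 to 0.875 m from the base axis. Payload 4.2 kg.
Tool frame: the origin (TCP) lies between the finger pads; the fingertips stand 11 mm ahead of it and the grasp point (between the pads) lies 8 mm behind it; z points along the fingers, y is the direction in which the jaws open and shut (so a half turn about z gives the same grasp; the last joint's range is limited). The gripper opens to 85 mm and grips with 20 to 120 N. Pads are 22 mm wide; open, the fingers measure 114 mm over their backs; the gripper's body (76 mm by 85 mm) begins 54 mm behind the grasp point. The pads swing forward as they close: fully open they stand 13 mm farther back than shut.
Start: joints at [1.313, 0.32, 1.565, -0, 1.257, -0.02], TCP at [0.135, 0.559, 0.242] pointing down, gripper open.
Joint ranges: [-3.11, 3.11], [-0.84, 2.01], [0.21, 2.61], [-1.34, 4.49], [0.05, 2.63], [-2.56, 2.56]. Speed limits (rad/s): [2.57, 2.57, 3.14, 3.14, 3.14, 3.14].

INTERFACE

Orientations are given as [roll, pitch, yaw] about the fixed x, y, z axes, in that order (R = Rz(yaw) Ry(pitch) Rx(roll)).
In Python, from plant import get_state, read_camera, calibration, hand_in gives the robot as it stands. The module is installed in compiled form; this text tells all that it offers.
- The arm moves only by the shell command python3 -m inch 'ROWS' [FORCE]. ROWS is a JSON object of lists of equal length, an entry for each row: "twist": the turn, a rotation vector about the tool's x, y, z in degrees, a list of three; "dp": the shift along the tool's x, y, z in mm, a list of three; "gripper": the finger opening in mm, from 0 to 85.4. A call has 1 to 8 rows; each row shifts and turns the commanded pose from where the row before left it, along the tool's axes as they then stand; what a row does not reach is not made up. A row lasts 1/10 s, in which the tool goes at most 50 mm and 8.59 degrees, less where a joint would pass 70% of its speed; a pose out of reach is approached as far as the arm can. A call is refused whole if a number of a shift passes 50 or a number of a turn 8.59, either way. A call with a gripper value outside its range is refused whole. The fingers move at their own pace and stop on an object; FORCE is the grip in N (left out, the last holds). Time passes only in rows, so rows that do not move let the fingers close. It gives the time, the measured TCP pose, the force and the opening at its end, in the units of the state.
- get_state(): the state, without advancing time (a new reading comes with each control period).
- read_camera(name): name is "side" or "top" or "wrist"; returns the picture (420x560x3 uint8, red, green, blue); there is no depth.
- calibration(name): a dict with "fx", "fy", "cx", "cy" (pixels), "k1" (the pictures are not rectified: a ray, as slopes to the right and down, at radius r is drawn at 1 + k1 r^2 times it, then the intrinsics apply), "rvec" (rotation vector, rad) and "tvec" (3), from world to camera coordinates, as OpenCV has them. Camera axes: x right, y down, z forward; pixel columns grow to the right and rows downward; lengths in m; the calibration is good to about 2 mm. A picture is of the moment at which its call begins: read the wrist's pose just before it. calibration takes no time and is no camera call; for the wrist camera it gives the pose at the moment of the call.
- hand_in(): hands the job in, once; it reports no verdict.
The state is a dict: "t": time; "qpos": joint angles; "dq": joint speeds; "joint_efforts": joint torques, N m; "ee_pos": TCP position; "ee_rot": TCP orientation; "wrist_force": force on the tool from outside, world axes, zero at the start; "ft_torque": the same for the moment, N m; "grip_width": finger opening in m.
Only numpy, scipy, OpenCV 4.12 (cv2) and the standard library are available. Lean on these libraries where they do the work, as an engineer would, in place of code of your own. Each camera call takes 0.05 s, during which the arm holds its last target.

TASK

Push the red safety stop by its upright tab all the way through, so that its post is out from under the lever; then press the long end of the lever right down with the fingertips to raise the heavy flap of the vial box, and finish while still holding the lever down with the flap open, so a colleague can reach the vials. Only push and press: do not grip or lift the lever out of its stand, do not touch the flap itself, and leave the other things on the bench where they are.

Things in the scene. Friction and masses are not known exactly. Their poses are not given: they have to be found in the camera images.
- opener: Fixed opener with vial box. Origin on the bench under the lever's pivot, z up. The lever lies along y, long end to -y. Grey box 130 mm wide (x), 90 to 185 mm along +y, rim 76 mm high. Blue pivot stand at the origin, 61 mm (x) x 50 mm, 125 mm tall. A black rubber block 147 mm along -y, top 26 mm above the bench, ends the lever's stroke.
- saddle (a point): Fixed point on the opener: the seat of the pivot pin in the open-topped slots of the stand, 105 mm above the bench.
- lever: Loose 0.25 kg steel lever, bar 24 x 12 mm, its pin (along the opener's x) resting in the stand's open slots. Origin at the pin's centre, axes parallel to the opener's at the start, when the long end (-y) points 25 deg up; right down it points about 24 deg down. A roller on the cranked short end, 75 mm out, bears under the flap's lip; the flap's weight returns the lever. Pressing takes up to 10 N, falling to 2 to 5 N near the bottom.
- lever_pad (a point): Centre of the top face of the black pad at the lever's long end: 46 mm wide (opener x), 50 mm along the lever, 185 mm from the pin, about 190 mm above the bench at the start and about 32 mm when right down. Moves with the lever on an arc about the pin.
- flap_lip (a point): Middle of the lower front edge of the flap, the heavy dark steel lid of the vial box with a yellow front edge, about 3 kg, 130 mm wide, 145 mm long, 16 mm thick. The lip hangs over the lever's roller; hinge axis along the opener's x at the far (+y) end of the box, 190 mm along +y and 82 mm above the bench.
- flap (a joint): Opening angle of the flap in rad: 0 shut, grows as the lip rises, about 0.5 when the lever is right down on its rubber block.
- stop (a joint): Travel of the red safety stop in m: starts at 0 to 0.008 (its post, 24 mm wide in x and 138 mm tall, is under the lever 100 mm along -y and blocks it), 0.05 when pushed fully through towards -x of the opener. Slides stiffly (about 2 N) and stays where it is left.
- stop_tab (a point): Middle of the top edge of the outer face (facing the opener's +x; push it towards -x) of the stop's upright red tab, 98 mm above the bench. Tab 44 mm wide along y, 10 mm thick, 85 mm tall; outer face 105 mm along +x from the lever's centre plane at stop travel 0. Moves with the stop.
- red_jar: Bystander, to be left alone: upright white jar with a red cap, 44 mm diameter, 65 mm tall; stands beside the opener on its -x side; origin at the centre of its underside.
- blue_tube: Bystander, to be left alone: upright clear tube with a blue cap, 31 mm diameter, 100 mm tall; stands beside the opener on its +x side; origin at the centre of its underside.
- green_vial: Bystander, to be left alone: upright amber vial with a green cap, 26 mm diameter, 50 mm tall; stands near the lever's long end on the opener's -x side; origin at the centre of its underside.
- white_tub: Bystander, to be left alone: open white plastic tub with two side grips, 130 mm diameter, 120 mm tall; origin at the centre of its underside.
- jug: Bystander, to be left alone: white ceramic jug with a side handle, 96 mm diameter, 135 mm tall; origin at the centre of its underside.
- clear_bottle: Bystander, to be left alone: clear glass bottle with a blue cap, 66 mm diameter, 130 mm tall; origin at the centre of its underside.
- pen: Bystander, to be left alone: green pen lying on the bench, 130 mm long, 10 mm thick; origin at the centre of its underside.

How it is judged:
On the way, in this order (a step that is already met when the one before it is completed fails the run):
1. the safety stop is pushed through, at least 42 mm of its 50 mm, while the flap is still shut (value of joint stop above 0.042 m and value of joint flap below 0.12 rad), for 0.1 s.
2. the flap is raised at least 0.4 rad by the lever (value of joint flap above 0.4 rad and contact force between the fingers and lever above 0.5 N), for 0.2 s.
At the end, for the whole second after the job is handed in: The fingers still press the lever (over 0.5 N) and hold the flap open by at least 0.4 rad, at rest; the lever's pin is in its seat (within 6 mm), and the safety stop is pushed through by at least 42 mm (all of step 2 and velocity of joint flap between -0.1 and 0.1 rad/s and value of joint stop above 0.042 m and distance between lever and saddle below 0.006 m); the arm keeps its last pose, push and grip.
It fails at once if the robot touches the flap (contact force between any of the fingers, the arm and flap above 0.5 N).
It fails at once if the lever's pin is lifted or knocked out of its seat (distance between lever and saddle above 0.01 m).
It fails at once if the lever's long end is lifted more than 20 mm above its start (height (world z) of lever_pad above 0.21 m).
It fails at once if a bystander is pushed away by more than 20 mm (distance of any of red_jar, blue_tube, green_vial, white_tub, jug, clear_bottle, pen from where it was at the start of the episode above 0.02 m).
It fails at once if a bystander is tipped or lifted (angle between any of red_jar, blue_tube, green_vial, white_tub, jug, clear_bottle's own z axis and vertical above 0.35 rad or height (world z) of any of red_jar, blue_tube, green_vial, white_tub, jug, clear_bottle, pen above 0.015 m).
It also fails if it takes over 48 s, if anything falls off the work surface, if the arm or the gripper's body presses on something with over 40 N, if the wrist force passes 120 N, or if a joint passes its speed limit or range.

## Working session

There is one attempt and no reset: what is moved stays moved. The work goes in short steps, Python scripts to look and compute and a shell command to move; the robot and the scene stay as the last step left them, time stands still between calls to the robot, and variables do not carry over. Pictures are saved under pics/ and viewed, and the job is handed in when it is done.

```bash
mkdir -p pics && python3 - <<'E'
from plant import *
import cv2
s=get_state();print({k:(v if not hasattr(v,'round') else v.round(3)) for k,v in s.items()} if 1 else 0)
for n in ("side","top","wrist"):
    c=calibration(n);print(n,c)
    im=read_camera(n);cv2.imwrite(f"pics/{n}0.png",im[:,:,::-1])
E
```

```text
{'t': 0.0, 'qpos': array([ 1.313,  0.32 ,  1.566,  0.   ,  1.257, -0.02 ]), 'dq': array([-0.001, -0.001, -0.   ,  0.   , -0.001, -0.001]), 'joint_efforts': array([-1.0000e-03, -4.1550e+01, -2.3417e+01, -0.0000e+00,  8.0000e-03,
       -0.0000e+00]), 'ee_pos': array([0.135, 0.558, 0.241]), 'ee_rot': array([-3.14 , -0.   ,  2.904]), 'wrist_force': array([-0.745,  0.089,  0.89 ]), 'ft_torque': array([-0.028,  0.02 ,  0.001]), 'grip_width': 0.08524842612232264}
side {'fx': 502.55337628924934, 'fy': 502.55337628924934, 'cx': 275.5642142358289, 'cy': 202.48202779004347, 'k1': 0.03302708528241884, 'rvec': array([ 2.11977827, -0.54541616,  0.27385872]), 'tvec': array([-0.46892743,  0.28593209,  1.17773439])}
top {'fx': 517.4411932328884, 'fy': 517.4411932328884, 'cx': 285.9359561090344, 'cy': 203.7351697124714, 'k1': -0.1931448864826702, 'rvec': array([ 2.15455364, -2.19758195,  0.09600876]), 'tvec': array([0.05433692, 0.57654811, 1.32600243])}
wrist {'fx': 320.41804039557854, 'fy': 320.41804039557854, 'cx': 278.14749550717, 'cy': 208.61827715732713, 'k1': -0.02055436902997609, 'rvec': array([-2.25471296, -1.77388164, -0.29139775]), 'tvec': array([-0.57343121, -0.04096902,  0.38056744])}
```

View pics/side0.png

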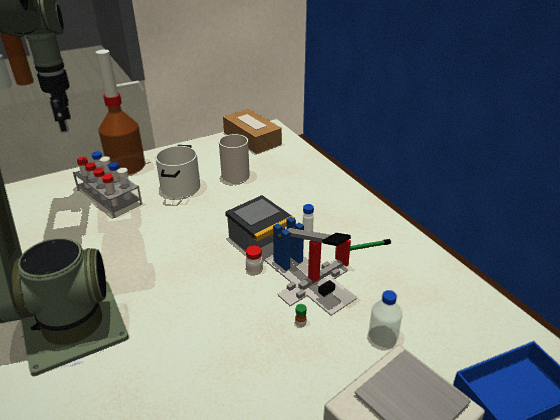

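View pics/top0.png

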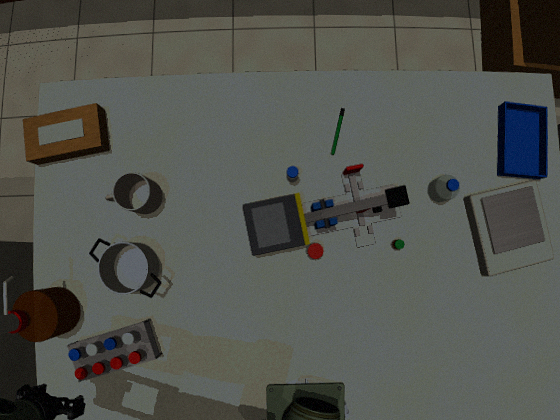

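View pics/wrist0.png

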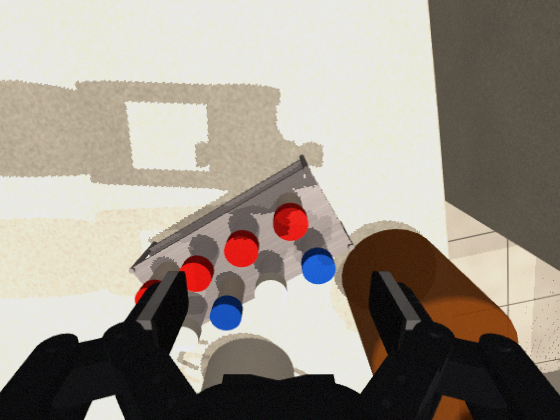

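```bash
cat > h.py <<'E'
import numpy as np, cv2
from plant import *
def ray(c,uv):
    K=np.array([[c['fx'],0,c['cx']],[0,c['fy'],c['cy']],[0,0,1]]);d=np.array([c['k1'],0,0,0,0])
    p=cv2.undistortPoints(np.array([[uv]],float),K,d)[0,0]
    R=cv2.Rodrigues(c['rvec'])[0];o=-R.T@c['tvec'];return o,R.T@np.array([p[0],p[1],1])
def onz(c,uv,z):
    o,d=ray(c,uv);return o+d*(z-o[2])/d[2]
def proj(c,P):
    K=np.array([[c['fx'],0,c['cx']],[0,c['fy'],c['cy']],[0,0,1]]);d=np.array([c['k1'],0,0,0,0])
    return cv2.projectPoints(np.array(P,float).reshape(-1,3),c['rvec'],c['tvec'],K,d)[0][:,0]
def crop(n,x,y,w,h,s,out,im=None):
    im=cv2.imread(n)[y:y+h,x:x+w];cv2.imwrite(out,cv2.resize(im,None,fx=s,fy=s,interpolation=cv2.INTER_CUBIC))
E
python3 - <<'E'
from h import *
crop("pics/top0.png",230,150,190,120,4,"pics/t1.png")
crop("pics/side0.png",220,190,180,140,4,"pics/s1.png")
E
```

```text
(no output)
```

View pics/t1.png

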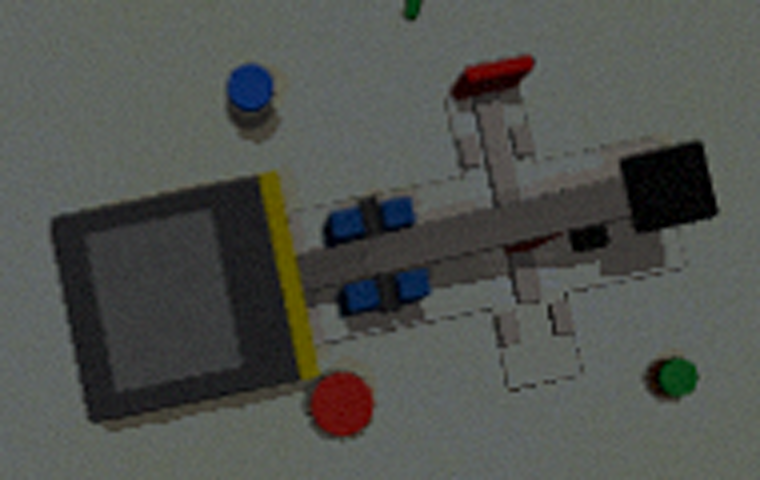

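View pics/s1.png

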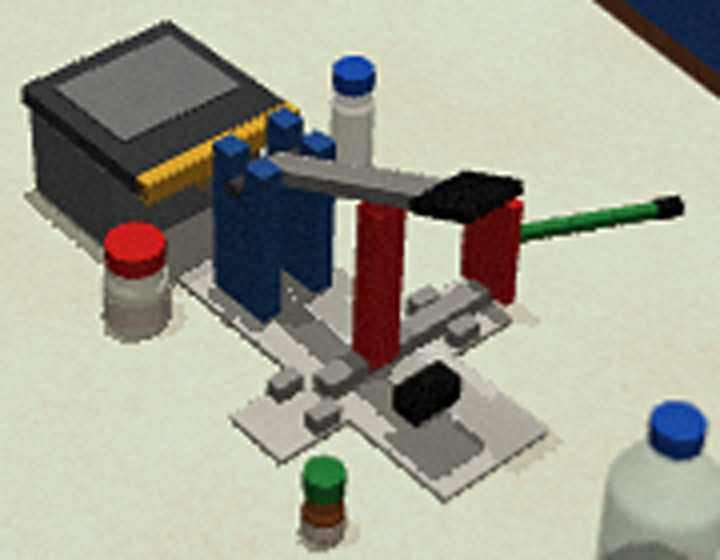

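```bash
python3 - <<'E'
from h import *
c=calibration("top")
f=lambda u,v,z:onz(c,(u/4+230-.375,v/4+150-.375),z)
P=[f(*p,.125) for p in [(347,224),(398,211),(361,293),(412,283)]]
piv=np.mean(P,0);print("piv",piv,np.round(P,3))
pad=f(668,187,.190);print("pad",pad)
y=-(pad-piv)[:2];th=np.arctan2(-y[0],y[1]);print("yaw",th, np.hypot(*y))
y2=-((P[1]+P[3]-P[0]-P[2]))[:2];print("yaw stand",np.arctan2(-y2[0],y2[1]))
a=f(270,177,.09);b=f(308,380,.09);d=(a-b)[:2];print("yaw lip",np.arctan2(d[1],d[0]),a,b)
for nm,p,z in [("tabL",(461,83),.098),("tabR",(532,61),.098),("red",(341,403),.065),("blue",(251,86),.1),("green",(677,377),.05)]:
    X=f(*p,z); R=np.array([[np.cos(th),np.sin(th)],[-np.sin(th),np.cos(th)]]);print(nm,X,R@(X-piv)[:2])
def W(x,y,z):return [piv[0]+np.cos(th)*x-np.sin(th)*y,piv[1]+np.sin(th)*x+np.cos(th)*y,z]
s=calibration("side")
pts=[W(.105,-.1,.098),W(0,-.172,.190),W(0,-.1,.138),W(0,0,.125)]
print((proj(c,pts)-[230,150])*4);print((proj(s,pts)-[220,190])*4)
E
```

```text
piv [ 0.54485321 -0.04979246  0.125     ] [[ 0.563 -0.031  0.125]
 [ 0.57  -0.062  0.125]
 [ 0.521 -0.038  0.125]
 [ 0.526 -0.069  0.125]]
pad [ 0.57497608 -0.21360326  0.19      ]
yaw 0.18185651309064696 0.16655739259548588
yaw stand 0.20136705758361712
yaw lip 0.16279762333787492 [0.59590276 0.01461909 0.09      ] [ 0.46928467 -0.00617809  0.09      ]
tabL [ 0.65167083 -0.10560066  0.098     ] [ 0.09496292 -0.07420648]
tabR [ 0.66483942 -0.15070244  0.098     ] [ 0.09975744 -0.12094614]
red [ 0.45457462 -0.02764181  0.065     ] [-0.08478378  0.03811278]
blue [0.65187402 0.02539315 0.1       ] [0.11885375 0.05459044]
green [ 0.46590326 -0.24558509  0.05      ] [-0.11305827 -0.17828538]
[[496.22010274  57.87383207]
 [675.50048457 183.6389693 ]
 [541.86986769 216.30314698]
 [378.01938031 251.20420474]]
[[498.71600947 180.77404841]
 [470.09341991 187.71110329]
 [380.02861825 197.79052732]
 [272.69850821 137.70948095]]
```

```bash
python3 - <<'E'
from h import *
w=calibration("wrist");R=cv2.Rodrigues(w['rvec'])[0];o=-R.T@w['tvec']
s=get_state();from scipy.spatial.transform import Rotation as Ro
T=Ro.from_euler('xyz',s['ee_rot']).as_matrix();print("cam in tool",T.T@(o-s['ee_pos']),(T.T@R.T)[:,2])
c=calibration("top");sd=calibration("side")
print("bottle",onz(c,(453,185),.130),"side",onz(sd,(390,297),.130))
print("pen",onz(c,(332,155),.005),onz(c,(343,109),.005))
print("tub",onz(c,(130,268),.12),"jug",onz(c,(138,192),.135))
E
```

```text
cam in tool [ 0.08361948 -0.00078642 -0.13106041] [-3.21788777e-01  5.81801208e-05  9.46811480e-01]
bottle [ 0.60651027 -0.37027816  0.13      ] side [ 0.603208   -0.38002661  0.13      ]
pen [ 0.70809617 -0.08322229  0.005     ] [ 0.8348748  -0.11736831  0.005     ]
tub [0.41837895 0.42885443 0.12      ] jug [0.60378485 0.40410395 0.135     ]
```

```bash
python3 -m inch '{"twist":[[0,0,0],[0,0,0],[0,0,0],[0,0,0],[0,0,0],[0,0,0],[0,0,0],[0,0,0]],"dp":[[0,0,-40],[0,0,-30],[-30,-20,0],[-36,-26,0],[-36,-26,0],[-36,-26,0],[-36,-26,0],[-36,-26,0]],"gripper":[0,0,0,0,0,0,0,0]}' && python3 -m inch '{"twist":[[0,0,0],[0,0,0],[0,0,0],[0,0,0],[0,0,0],[0,0,0],[0,0,0],[0,0,0]],"dp":[[-36,-26,0],[-36,-26,0],[-36,-26,0],[-36,-26,0],[-36,-26,0],[-36,-26,0],[-36,-26,0],[-36,-26,0]],"gripper":[0,0,0,0,0,0,0,0]}'
```

```text
t: 0.95
ee_pos: [0.3049, 0.362, 0.3122]
ee_rot: [-3.141, -0.0, 2.904]
wrist_force: [0.6, 0.8, 0.2]
grip_width: 0.0002
t: 1.75
ee_pos: [0.5359, 0.0919, 0.3121]
ee_rot: [3.141, -0.0, 2.904]
wrist_force: [1.2, -0.6, 0.9]
grip_width: 0.0003
```

```bash
python3 -m inch '{"twist":[[0,0,0],[0,0,0],[0,0,0],[0,0,0],[0,0,0],[0,0,0],[0,0,0],[0,0,0]],"dp":[[-34,-22,0],[-34,-22,0],[-34,-22,0],[-34,-22,0],[-34,-22,0],[-34,-22,0],[-34,-22,0],[0,0,0]],"gripper":[0,0,0,0,0,0,0,0]}' && python3 -m inch '{"twist":[[0,0,-8],[0,0,-8],[0,0,-8],[0,8.3,0],[0,8.3,0],[0,8.4,0],[0,0,0]],"dp":[[0,0,0],[0,0,0],[0,0,0],[0,0,0],[0,0,0],[0,0,0],[0,0,0]],"gripper":[0,0,0,0,0,0,0]}' && python3 - <<'E'
from h import *
s=get_state();print(s['qpos'].round(2),s['ee_pos'],s['ee_rot'])
for n in ("side","wrist"): cv2.imwrite(f"pics/{n}1.png",read_camera(n)[:,:,::-1])
E
```

```text
t: 2.55
ee_pos: [0.7323, -0.1163, 0.3088]
ee_rot: [-3.14, -0.002, 2.9]
wrist_force: [0.9, -1.1, -0.7]
grip_width: 0.0002
t: 3.25
ee_pos: [0.7334, -0.1106, 0.3022]
ee_rot: [3.137, -0.448, -2.956]
wrist_force: [1.2, -0.2, -2.1]
grip_width: -0.0003
[-0.11  0.88  0.49 -0.15  2.2  -1.93] [ 0.7334346  -0.11055929  0.30215358] [ 3.1371184  -0.44797752 -2.95611663]
```

View pics/wrist1.png

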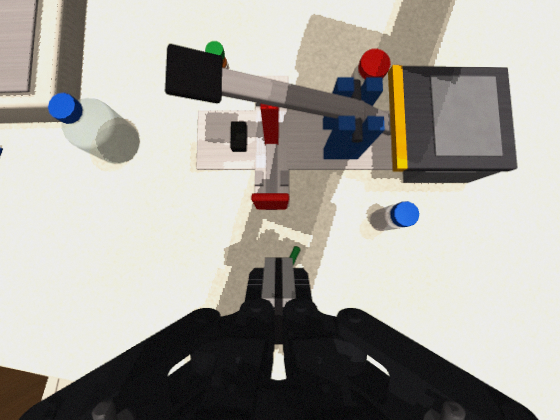

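View pics/side1.png

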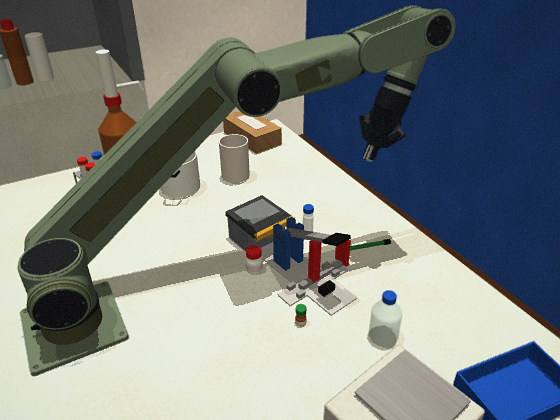

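```bash
python3 - <<'E'
from h import *
c=calibration("wrist");s=get_state();print(s['ee_pos'])
piv=np.array([.5449,-.0498]);th=.182
R=np.array([[np.cos(th),np.sin(th)],[-np.sin(th),np.cos(th)]])
crop("pics/wrist1.png",160,30,260,190,3,"pics/w1c.png")
for p,z in [((251,196),.098),((288,196),.098),((193,73),.190),((345,84),.125),((374,84),.125),((342,124),.125),((372,124),.125)]:
    X=onz(c,p,z);print(p,X.round(4),(R@(X[:2]-piv)).round(4))
print("tcp op",R@(s['ee_pos'][:2]-piv))
E
```

```text
[ 0.7308075  -0.11158691  0.30917659]
(251, 196) [ 0.6623 -0.1561  0.098 ] [ 0.0962 -0.1258]
(288, 196) [ 0.6545 -0.1142  0.098 ] [ 0.0962 -0.0832]
(193, 73) [ 0.5737 -0.2191  0.19  ] [-0.0023 -0.1717]
(345, 84) [ 0.523  -0.0742  0.125 ] [-0.026  -0.0201]
(374, 84) [ 0.517  -0.0423  0.125 ] [-0.0261  0.0124]
(342, 124) [ 0.5694 -0.0703  0.125 ] [ 0.0204 -0.0246]
(372, 124) [ 0.5634 -0.0378  0.125 ] [0.0203 0.0085]
tcp op [ 0.17165375 -0.0944151 ]
```

View pics/w1c.png

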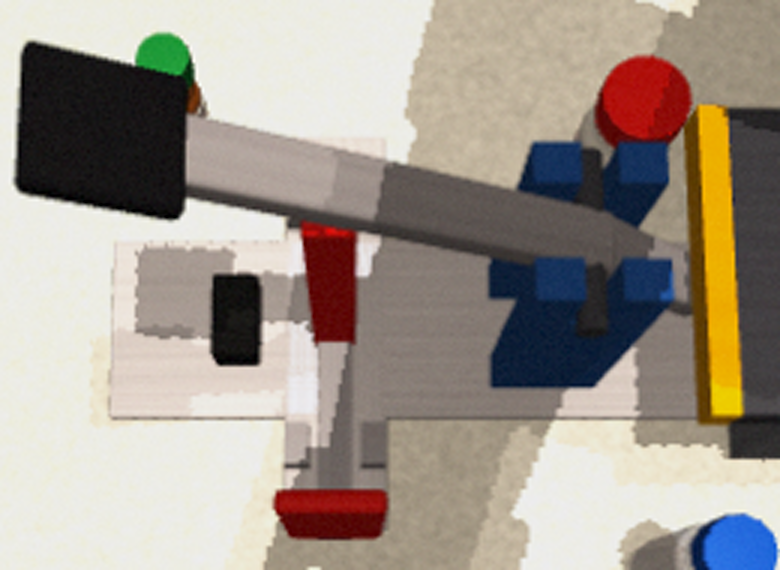

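```bash
python3 -m inch '{"twist":[[0,0,0],[0,0,0],[0,0,0],[0,0,0],[0,0,0],[0,0,0],[0,0,0],[0,0,0]],"dp":[[-13.6,-1,32],[-13.6,-1,32],[-13.6,-1,32],[-13.6,-1,32],[-13.6,-1,32],[-13.6,-1,32],[-13.6,0,32],[0,0,0]],"gripper":[0,0,0,0,0,0,0,0]}' && python3 -m inch '{"twist":[[0,0,0],[0,0,0],[0,0,0]],"dp":[[0,0,0],[0,0,0],[0,0,0]],"gripper":[0,0,0]}' && python3 - <<'E'
from h import *
s=get_state();print(s['qpos'].round(2),s['ee_pos'],s['ee_rot'])
piv=np.array([.5449,-.0498]);th=.182
R=np.array([[np.cos(th),np.sin(th)],[-np.sin(th),np.cos(th)]]);print("tcp op",R@(s['ee_pos'][:2]-piv))
for n in ("side","wrist"): cv2.imwrite(f"pics/{n}2.png",read_camera(n)[:,:,::-1])
crop("pics/side2.png",220,150,200,150,4,"pics/s2c.png")
E
```

```text
t: 4.15
ee_pos: [0.7194, -0.1195, 0.0681]
ee_rot: [3.139, -0.44, -2.961]
wrist_force: [-0.7, 0.4, -1.3]
grip_width: -0.0002
t: 4.45
ee_pos: [0.7241, -0.1197, 0.0725]
ee_rot: [-3.14, -0.431, -2.961]
wrist_force: [-0.1, 0.3, -0.3]
grip_width: 0.0003
[-0.13  0.91  0.98 -0.13  1.67 -1.86] [ 0.7240709  -0.11969291  0.07252526] [-3.13978373 -0.43084176 -2.96138151]
tcp op [ 0.16356125 -0.10116791]
```

View pics/wrist2.png

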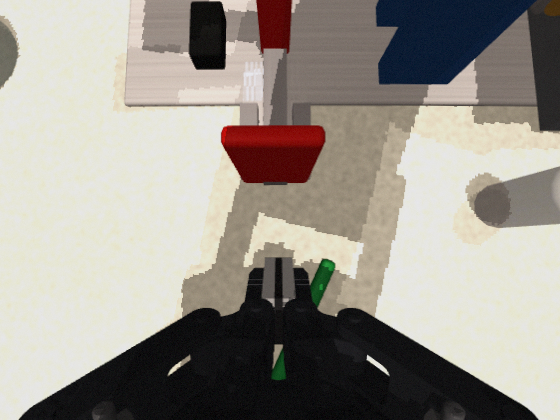

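View pics/s2c.png

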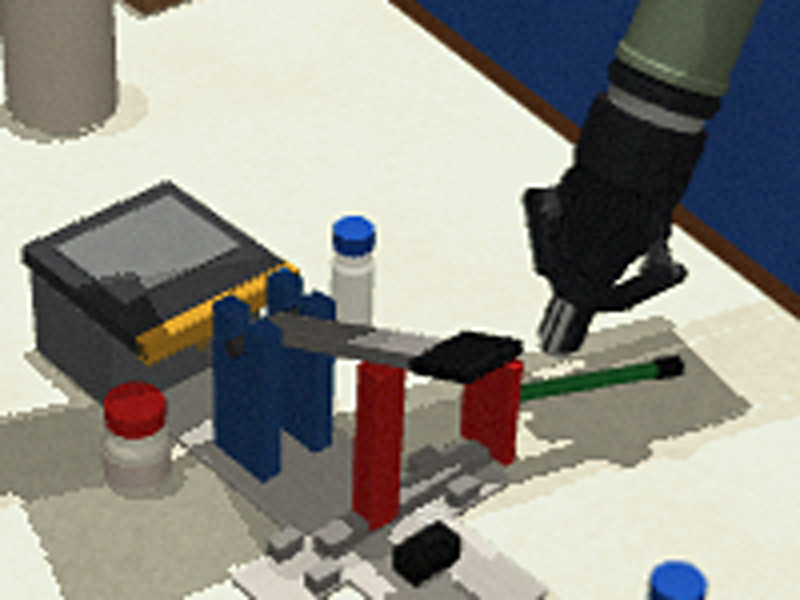

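```bash
python3 -m inch '{"twist":[[0,0,0],[0,0,0],[0,0,0],[0,0,0],[0,0,0],[0,0,0],[0,0,0],[0,0,0]],"dp":[[8.4,0,5.7],[8.4,0,5.7],[8.4,0,5.7],[8.4,0,5.7],[8.4,0,5.7],[5,0,2.3],[5,0,2.3],[5,0,2.3]],"gripper":[0,0,0,0,0,0,0,0]}'; python3 -m inch '{"twist":[[0,0,0],[0,0,0],[0,0,0],[0,0,0]],"dp":[[5,0,2.3],[5,0,2.3],[5,0,2.3],[5,0,2.3]],"gripper":[0,0,0,0]}'; python3 - <<'E'
from h import *
s=get_state();print(s['ee_pos'],s['ee_rot'])
piv=np.array([.5449,-.0498]);th=.182
R=np.array([[np.cos(th),np.sin(th)],[-np.sin(th),np.cos(th)]]);print("tcp op",R@(s['ee_pos'][:2]-piv))
E
```

```text
t: 5.35
ee_pos: [0.6579, -0.1316, 0.0615]
ee_rot: [-3.141, -0.434, -2.96]
wrist_force: [2.5, 0.3, 1.2]
grip_width: 0.0
t: 5.75
ee_pos: [0.6354, -0.1356, 0.0613]
ee_rot: [-3.141, -0.436, -2.961]
wrist_force: [2.0, 0.5, 1.3]
grip_width: -0.0001
[ 0.63543127 -0.13564712  0.06126202] [-3.14146429 -0.43607119 -2.96054141]
tcp op [ 0.07349796 -0.10081512]
```

```bash
python3 -m inch '{"twist":[[0,0,0],[0,0,0],[0,0,0]],"dp":[[3,0,1.4],[2,0,0.9],[0,0,0]],"gripper":[0,0,0]}'; python3 - <<'E'
from h import *
s=get_state();print(s['ee_pos'],s['wrist_force'])
piv=np.array([.5449,-.0498]);th=.182
R=np.array([[np.cos(th),np.sin(th)],[-np.sin(th),np.cos(th)]]);print("tcp op",R@(s['ee_pos'][:2]-piv))
for n in ("side","top","wrist"): cv2.imwrite(f"pics/{n}3.png",read_camera(n)[:,:,::-1])
crop("pics/side3.png",220,150,200,150,4,"pics/s3c.png")
crop("pics/top3.png",230,150,190,120,4,"pics/t3c.png")
E
```

```text
t: 6.05
ee_pos: [0.6298, -0.1366, 0.0611]
ee_rot: [3.141, -0.437, -2.961]
wrist_force: [0.1, -0.8, 0.5]
grip_width: -0.0
[ 0.62975518 -0.13657851  0.06111936] [ 0.11173135 -0.80843193  0.54183763]
tcp op [ 0.06774704 -0.10070377]
```

View pics/s3c.png

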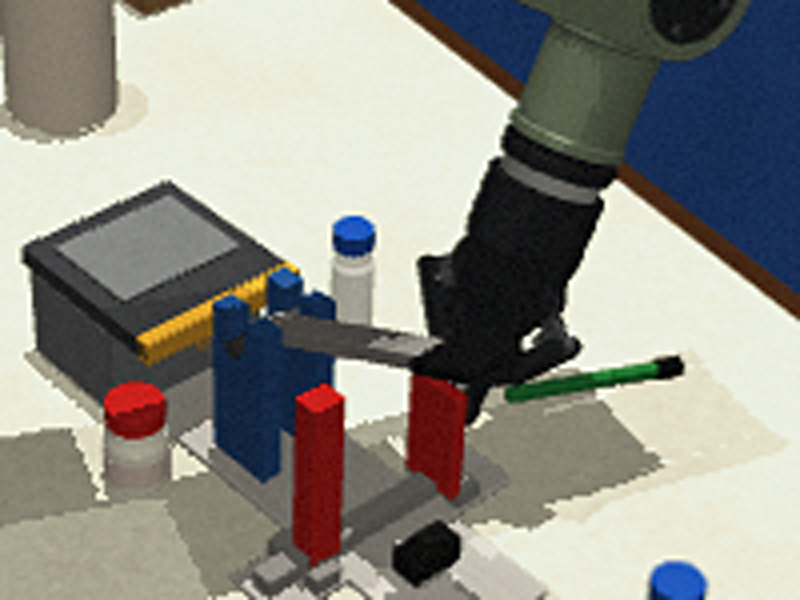

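View pics/wrist3.png

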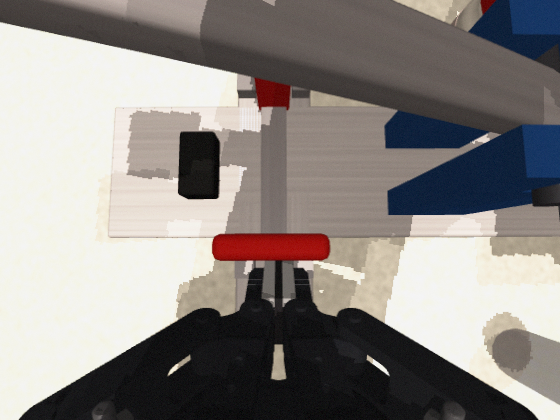

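View pics/t3c.png

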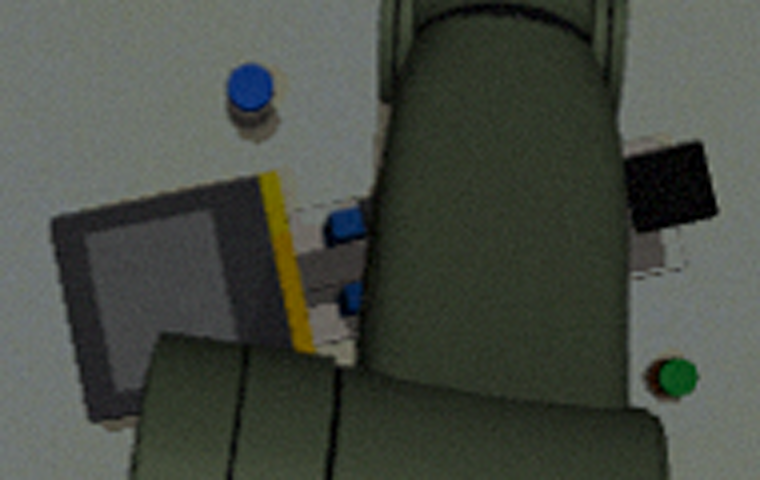

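```bash
python3 -m inch '{"twist":[[0,0,0],[0,0,0]],"dp":[[3,0,1.4],[0,0,0]],"gripper":[0,0]}';  python3 -m inch '{"twist":[[0,0,0],[0,0,0]],"dp":[[2,0,1],[0,0,0]],"gripper":[0,0]}'
```

```text
t: 6.4
ee_pos: [0.629, -0.1365, 0.0609]
ee_rot: [-3.142, -0.431, -2.96]
wrist_force: [4.9, 1.8, -1.6]
grip_width: 0.0
t: 6.6
ee_pos: [0.6288, -0.1366, 0.0609]
ee_rot: [-3.141, -0.425, -2.96]
wrist_force: [9.1, 2.4, -0.6]
grip_width: 0.0
```

```bash
python3 -m inch '{"twist":[[0,0,0],[0,0,0],[0,0,0],[0,0,0],[0,0,0],[0,0,0],[0,0,0],[0,0,0]],"dp":[[-20,0,-9],[-27,0,-12.6],[-27,0,-12.6],[16.7,0,-36.5],[16.7,0,-36.5],[16.7,0,-36.5],[16.7,0,-36.5],[16.7,0,-36.5]],"gripper":[0,0,0,0,0,0,0,0]}'; python3 -m inch '{"twist":[[0,-8.3,0],[0,-8.3,0],[0,-8.2,0],[0,0,0],[0,0,0],[0,0,0]],"dp":[[0,0,0],[0,0,0],[0,0,0],[0,0,0],[0,0,0],[0,0,0]],"gripper":[0,0,0,0,0,0]}';python3 - <<'E'
from h import *
s=get_state();print(s['ee_pos'],s['ee_rot'],s['qpos'].round(2))
piv=np.array([.5449,-.0498]);th=.182
R=np.array([[np.cos(th),np.sin(th)],[-np.sin(th),np.cos(th)]]);print("tcp op",R@(s['ee_pos'][:2]-piv))
for n in ("side","wrist"): cv2.imwrite(f"pics/{n}4.png",read_camera(n)[:,:,::-1])
crop("pics/side4.png",220,150,200,150,4,"pics/s4c.png")
E
```

```text
t: 7.4
ee_pos: [0.7059, -0.1225, 0.2629]
ee_rot: [3.141, -0.438, -2.96]
wrist_force: [0.8, 0.1, -0.3]
grip_width: 0.0002
t: 8.0
ee_pos: [0.7079, -0.1224, 0.2614]
ee_rot: [-3.141, -0.004, -2.96]
wrist_force: [0.2, 0.3, -0.4]
grip_width: -0.0
[ 0.70792673 -0.12243934  0.26141305] [-3.14145865 -0.00434874 -2.95998136] [-0.19  0.55  1.15 -0.    1.45 -1.94]
tcp op [ 0.14718663 -0.10094694]
```

View pics/s4c.png

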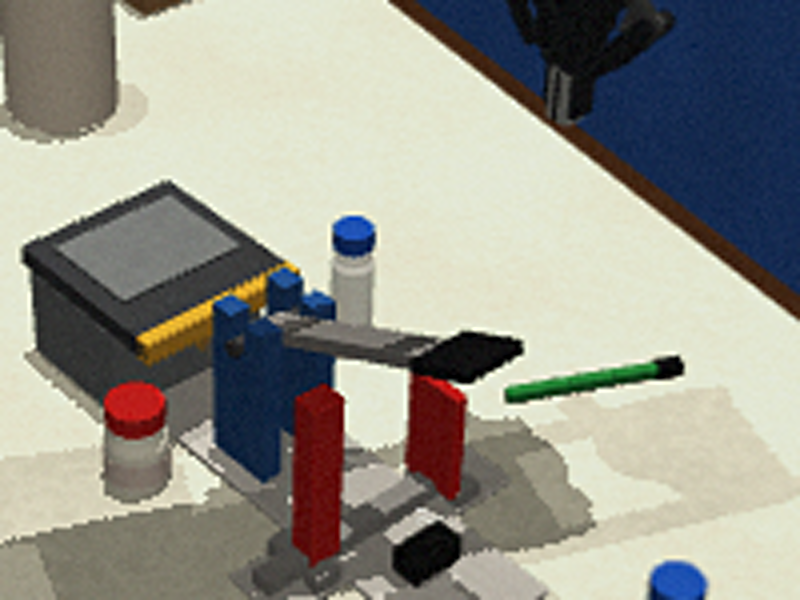

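View pics/wrist4.png

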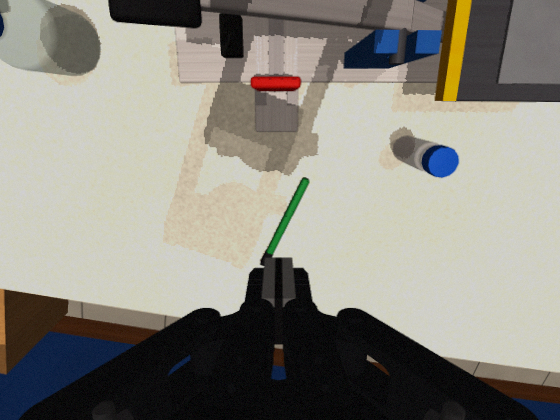

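```bash
python3 -m inch '{"twist":[[0,0,0],[0,0,0],[0,0,0],[0,0,0],[0,0,0],[6.7,0,0],[6.7,0,0],[6.7,0,0]],"dp":[[29.6,-10.6,0],[29.6,-10.6,0],[29.6,-10.6,0],[29.6,-10.6,0],[29.6,-10.6,0],[0,0,0],[0,0,0],[0,0,0]],"gripper":[0,0,0,0,0,0,0,0]}'; python3 -m inch '{"twist":[[0,0,0],[0,0,0],[0,0,0]],"dp":[[0,0,0],[0,0,0],[0,0,0]],"gripper":[0,0,0]}';python3 - <<'E'
from h import *
s=get_state();print(s['ee_pos'],s['ee_rot'],s['qpos'].round(2))
piv=np.array([.5449,-.0498]);th=.182
R=np.array([[np.cos(th),np.sin(th)],[-np.sin(th),np.cos(th)]]);print("tcp op",R@(s['ee_pos'][:2]-piv))
from scipy.spatial.transform import Rotation as Ro
T=Ro.from_euler('xyz',s['ee_rot']).as_matrix();T[:2]=R@T[:2];print(T.round(3))
for n in ("side","wrist"): cv2.imwrite(f"pics/{n}5.png",read_camera(n)[:,:,::-1])
crop("pics/side5.png",220,150,200,150,4,"pics/s5c.png")
E
```

```text
t: 8.9
ee_pos: [0.572, -0.202, 0.2626]
ee_rot: [-2.786, -0.002, -2.961]
wrist_force: [-0.4, -0.0, -0.2]
grip_width: 0.0
t: 9.2
ee_pos: [0.5714, -0.2019, 0.2621]
ee_rot: [-2.792, -0.003, -2.961]
wrist_force: [-0.6, 0.5, 0.4]
grip_width: 0.0001
[ 0.57142263 -0.20191112  0.26212844] [-2.79197093 -0.00329616 -2.96107008] [-0.2   0.3   1.59 -0.36  1.15 -1.82]
tcp op [-0.00144707 -0.15439932]
[[-1.     0.    -0.004]
 [ 0.001  0.94  -0.343]
 [ 0.003 -0.343 -0.939]]
```

View pics/s5c.png

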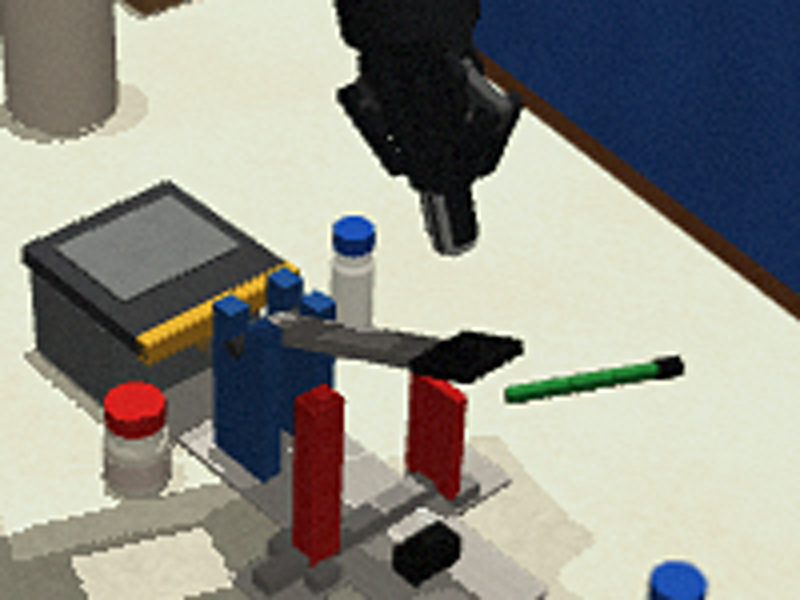

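View pics/wrist5.png

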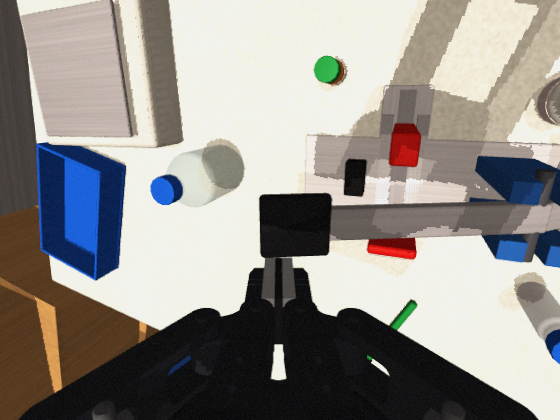

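```bash
python3 - <<'E'
from h import *
c=calibration("wrist");s=get_state()
piv=np.array([.5449,-.0498]);th=.182
R=np.array([[np.cos(th),np.sin(th)],[-np.sin(th),np.cos(th)]])
im=read_camera("wrist")
for p in [(260,195),(330,194),(331,255),(262,258),(295,225)]:
    for z in (.19,):
        X=onz(c,p,z if p[0]==295 else (.19-.0211 if p[0]>300 else .19+.0211));print(p,R@(X[:2]-piv),X[2])
E
```

```text
(260, 195) [-0.03045664 -0.18541751] 0.2111
(330, 194) [-0.0231938  -0.15002444] 0.1689
(331, 255) [ 0.02394465 -0.14685465] 0.1689
(262, 258) [ 0.01262866 -0.18488509] 0.2111
(295, 225) [-0.00501754 -0.16899236] 0.19000000000000003
```

```bash
python3 -m inch '{"twist":[[0,0,0],[0,0,0],[0,0,0],[0,0,0]],"dp":[[1,5,13.7],[0,5,13.7],[0,5,13.7],[0,0,0]],"gripper":[0,0,0,0]}';python3 -m inch '{"twist":[[0,0,0],[0,0,0],[0,0,0],[0,0,0]],"dp":[[0,0,6],[0,0,6],[0,0,0],[0,0,0]],"gripper":[0,0,0,0]}';python3 - <<'E'
from h import *
s=get_state();print(s['ee_pos'],s['ee_rot'])
piv=np.array([.5449,-.0498]);th=.182
R=np.array([[np.cos(th),np.sin(th)],[-np.sin(th),np.cos(th)]]);print("tcp op",R@(s['ee_pos'][:2]-piv))
for n in ("side","wrist"): cv2.imwrite(f"pics/{n}6.png",read_camera(n)[:,:,::-1])
crop("pics/side6.png",220,150,200,150,4,"pics/s6c.png")
E
```

```text
t: 9.75
ee_pos: [0.5682, -0.202, 0.2162]
ee_rot: [-2.793, -0.008, -2.962]
wrist_force: [0.2, -0.7, -0.7]
grip_width: 0.0001
t: 10.15
ee_pos: [0.5702, -0.2058, 0.2073]
ee_rot: [-2.791, -0.003, -2.961]
wrist_force: [0.4, 0.6, 1.3]
grip_width: -0.0002
[ 0.57019811 -0.20583454  0.20729618] [-2.79069812 -0.00306566 -2.96073877]
tcp op [-0.00336149 -0.1580363 ]
```

View pics/s6c.png

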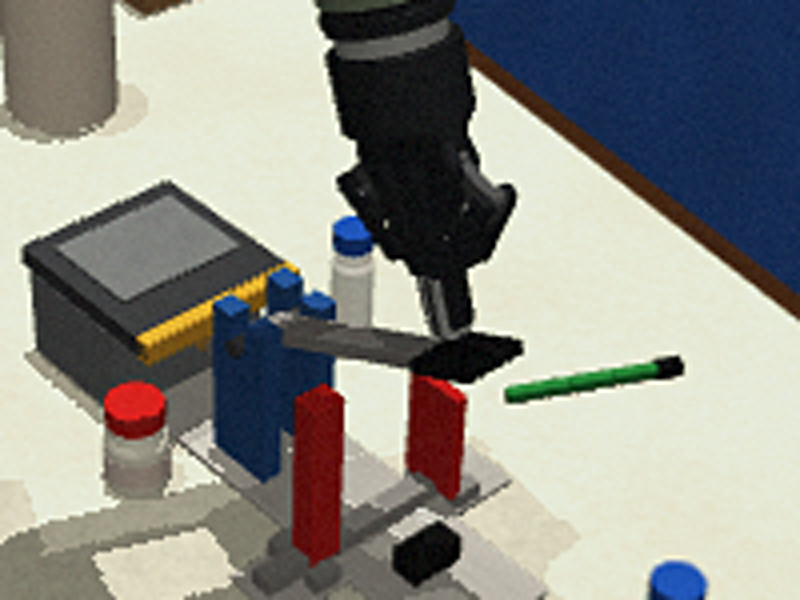

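View pics/wrist6.png

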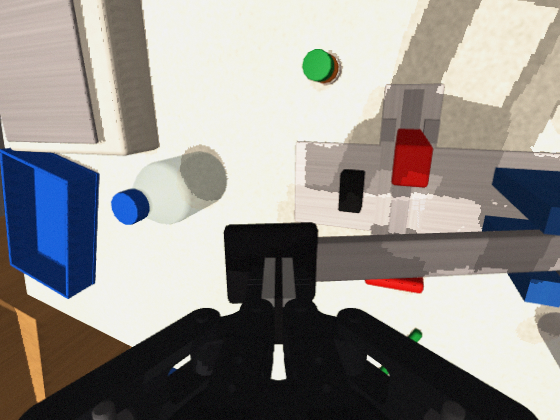

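```bash
python3 -m inch '{"twist":[[0,0,0],[0,0,0],[0,0,0]],"dp":[[4,0,3],[0,0,3],[0,0,0]],"gripper":[0,0,0]}';python3 -m inch '{"twist":[[-1.5,0,0],[-3,0,0],[-3,0,0],[-3,0,0],[0,0,0]],"dp":[[0,0,6],[0,-1,9.7],[0,-1,9.7],[0,-1,9.7],[0,0,0]],"gripper":[0,0,0,0,0]}';python3 - <<'E'
from h import *
s=get_state();print(s['ee_pos'],s['ee_rot'])
piv=np.array([.5449,-.0498]);th=.182
R=np.array([[np.cos(th),np.sin(th)],[-np.sin(th),np.cos(th)]]);print("tcp op",R@(s['ee_pos'][:2]-piv))
for n in ("side","wrist"): cv2.imwrite(f"pics/{n}7.png",read_camera(n)[:,:,::-1])
crop("pics/side7.png",220,150,200,150,4,"pics/s7c.png")
E
```

```text
t: 10.55
ee_pos: [0.566, -0.2085, 0.2009]
ee_rot: [-2.791, -0.004, -2.961]
wrist_force: [-0.0, 0.5, 0.6]
grip_width: -0.0002
t: 11.05
ee_pos: [0.5697, -0.2232, 0.1695]
ee_rot: [-2.972, -0.001, -2.962]
wrist_force: [0.5, -1.7, 5.9]
grip_width: 0.0003
[ 0.56970736 -0.22319435  0.16950608] [-2.97194942e+00 -9.85144754e-04 -2.96210749e+00]
tcp op [-0.0069862  -0.17502057]
```

View pics/s7c.png

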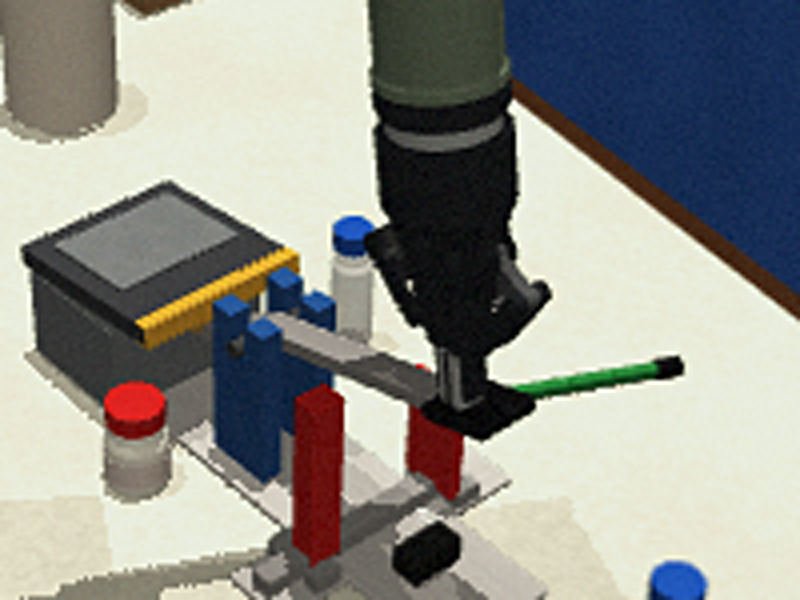

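View pics/wrist7.png

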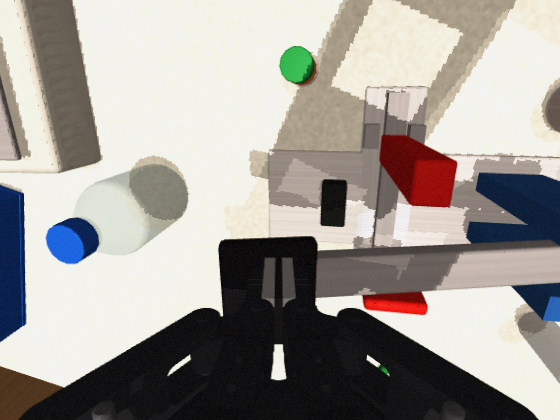

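```bash
python3 -m inch '{"twist":[[-2.6,0,0],[-2.6,0,0],[-2.6,0,0],[-2.6,0,0],[-2.6,0,0],[-2.6,0,0]],"dp":[[0,-1,10],[0,-1,10],[0,-1,10],[0,-1,10],[0,-1,10],[0,-1,10]],"gripper":[0,0,0,0,0,0]}';python3 - <<'E'
from h import *
s=get_state();print(s['ee_pos'],s['ee_rot'])
piv=np.array([.5449,-.0498]);th=.182
R=np.array([[np.cos(th),np.sin(th)],[-np.sin(th),np.cos(th)]]);print("tcp op",R@(s['ee_pos'][:2]-piv))
for n in ("side","wrist"): cv2.imwrite(f"pics/{n}8.png",read_camera(n)[:,:,::-1])
crop("pics/side8.png",220,150,200,150,4,"pics/s8c.png")
E
```

```text
t: 11.75
ee_pos: [0.572, -0.2328, 0.1112]
ee_rot: [3.042, 0.001, -2.96]
wrist_force: [0.4, -5.5, 7.2]
grip_width: 0.0
[ 0.57204586 -0.23278556  0.11116866] [ 3.04246603e+00  1.24559132e-03 -2.96015709e+00]
tcp op [-0.00642231 -0.18487662]
```

View pics/s8c.png

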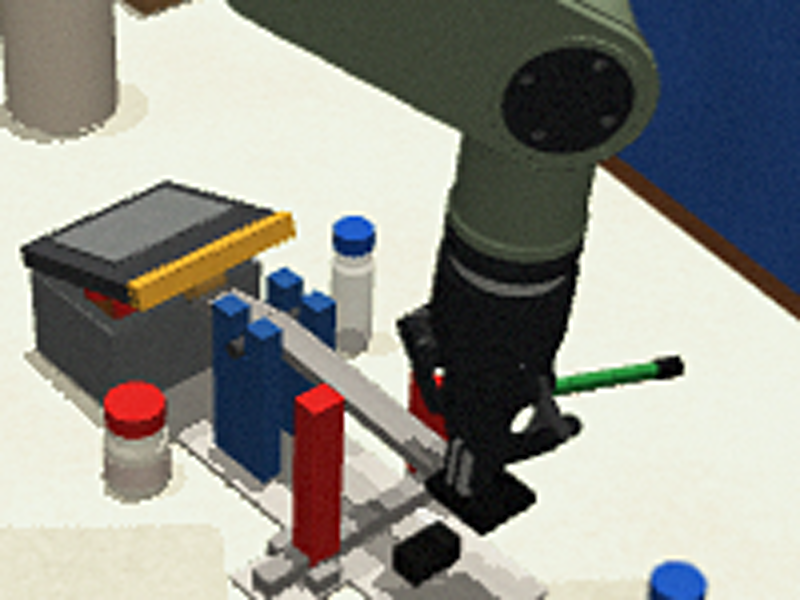

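View pics/wrist8.png

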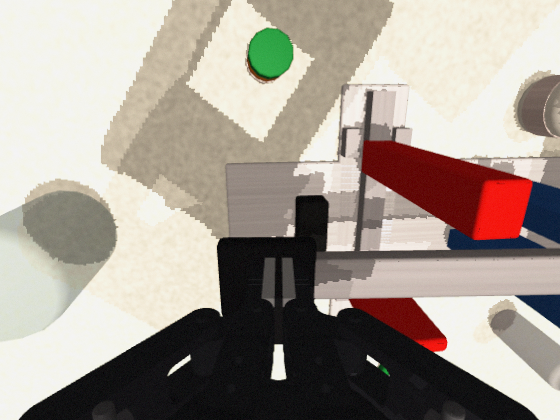

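```bash
python3 -m inch '{"twist":[[-2.6,0,0],[-2.6,0,0],[-2.6,0,0],[-2.6,0,0],[-2.6,0,0],[0,0,0]],"dp":[[0,-1.3,10],[0,-1.3,10],[0,-1.3,10],[0,-1.3,10],[0,-1.3,9],[0,0,0]],"gripper":[0,0,0,0,0,0]}';python3 - <<'E'
from h import *
s=get_state();print(s['ee_pos'],s['ee_rot'])
piv=np.array([.5449,-.0498]);th=.182
R=np.array([[np.cos(th),np.sin(th)],[-np.sin(th),np.cos(th)]]);print("tcp op",R@(s['ee_pos'][:2]-piv))
for n in ("side","wrist"): cv2.imwrite(f"pics/{n}9.png",read_camera(n)[:,:,::-1])
crop("pics/side9.png",220,150,200,150,4,"pics/s9c.png")
E
```

```text
t: 12.45
ee_pos: [0.5695, -0.2268, 0.0594]
ee_rot: [2.808, -0.004, -2.962]
wrist_force: [0.0, -0.4, 2.8]
grip_width: 0.0001
[ 0.56948498 -0.22675043  0.05936197] [ 2.80841549 -0.00421147 -2.96172502]
tcp op [-0.00784856 -0.17847766]
```

View pics/s9c.png

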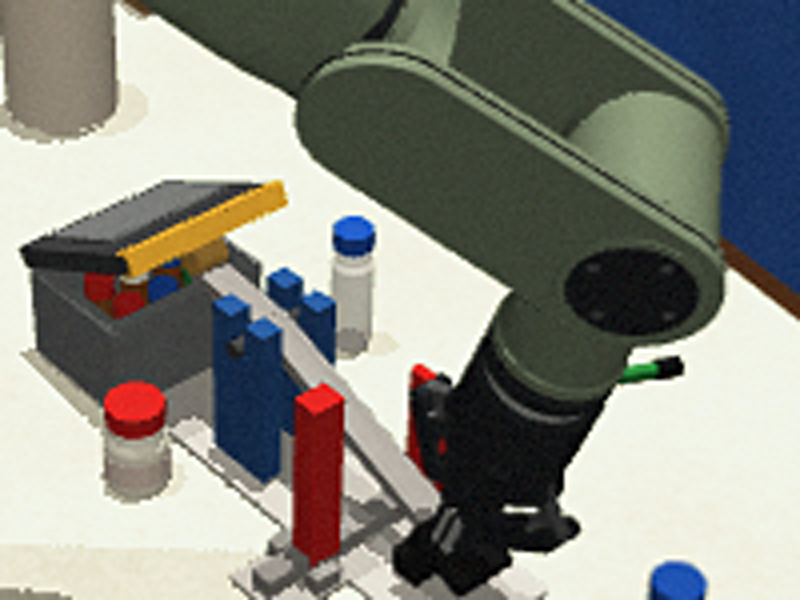

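View pics/wrist9.png

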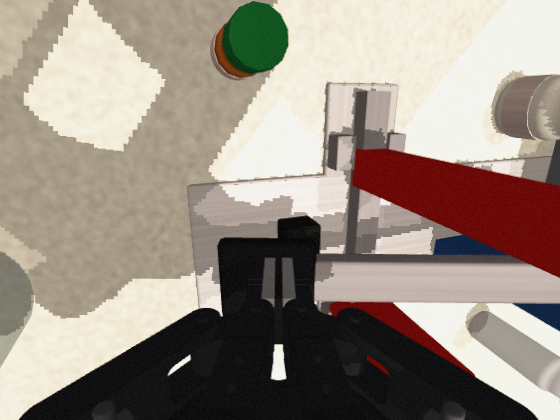

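Nearly down. The flap is well open, and the fingertips are centred on the pad (about (278,270) in the wrist view). I'll press gently onto the rubber block.

```bash
python3 -m inch '{"twist":[[-1.5,0,0],[-1.5,0,0],[0,0,0]],"dp":[[0,-0.7,6],[0,-0.7,6],[0,0,0]],"gripper":[0,0,0]}';python3 -m inch '{"twist":[[0,0,0],[0,0,0]],"dp":[[0,0,3],[0,0,0]],"gripper":[0,0]}'
```

```text
t: 12.85
ee_pos: [0.5689, -0.2238, 0.0484]
ee_rot: [2.757, -0.004, -2.961]
wrist_force: [1.9, 0.3, 2.6]
grip_width: -0.0001
t: 13.05
ee_pos: [0.5689, -0.2229, 0.0461]
ee_rot: [2.759, -0.003, -2.96]
wrist_force: [-0.4, -0.1, 3.4]
grip_width: 0.0005
```

```bash
python3 -m inch '{"twist":[[0,0,0],[0,0,0]],"dp":[[0,0,3],[0,0,0]],"gripper":[0,0]}';python3 -m inch '{"twist":[[0,0,0],[0,0,0]],"dp":[[0,0,2],[0,0,0]],"gripper":[0,0]}';python3 -m inch '{"twist":[[0,0,0],[0,0,0]],"dp":[[0,0,0],[0,0,0]],"gripper":[0,0]}'
```

```text
t: 13.25
ee_pos: [0.5689, -0.2222, 0.0446]
ee_rot: [2.759, -0.002, -2.96]
wrist_force: [-0.8, -1.3, 10.2]
grip_width: 0.0003
t: 13.45
ee_pos: [0.569, -0.2221, 0.0443]
ee_rot: [2.76, -0.001, -2.96]
wrist_force: [-1.6, -2.9, 17.2]
grip_width: -0.0003
t: 13.65
ee_pos: [0.569, -0.2221, 0.0443]
ee_rot: [2.76, -0.001, -2.96]
wrist_force: [-2.1, -2.8, 17.0]
grip_width: -0.0001
```

```bash
python3 -m inch '{"twist":[[0,0,0],[0,0,0],[0,0,0],[0,0,0]],"dp":[[0,0,-2],[0,0,0],[0,0,0],[0,0,0]],"gripper":[0,0,0,0]}';python3 -m inch '{"twist":[[0,0,0],[0,0,0],[0,0,0],[0,0,0]],"dp":[[0,0,0],[0,0,0],[0,0,0],[0,0,0]],"gripper":[0,0,0,0]}';python3 - <<'E'
from h import *
s=get_state();print(s['ee_pos'],s['dq'].round(3))
for n in ("side","wrist","top"): cv2.imwrite(f"pics/{n}10.png",read_camera(n)[:,:,::-1])
crop("pics/side10.png",220,150,200,150,4,"pics/s10c.png")
E
```

```text
t: 14.05
ee_pos: [0.5689, -0.2222, 0.0446]
ee_rot: [2.759, -0.002, -2.96]
wrist_force: [-0.2, -0.8, 10.3]
grip_width: 0.0001
t: 14.45
ee_pos: [0.5689, -0.2223, 0.0446]
ee_rot: [2.759, -0.002, -2.96]
wrist_force: [-0.3, -0.5, 9.7]
grip_width: -0.0003
[ 0.56893656 -0.22226211  0.04464396] [-0.001  0.002  0.001 -0.001 -0.001  0.003]
```

View pics/s10c.png

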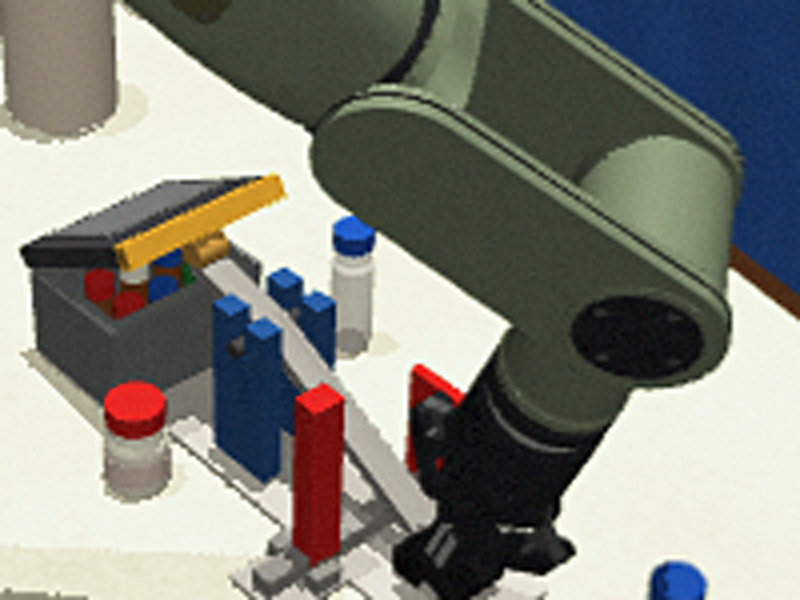

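View pics/side10.png

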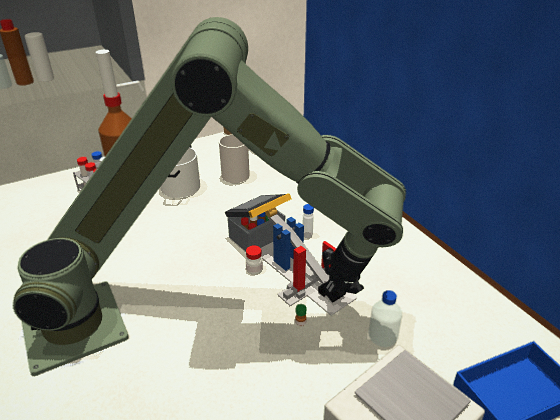

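```bash
python3 -c "
from plant import *
print(hand_in())"
```

```text
the job is handed in; nothing more can be done
None
```

The job is handed in at about 14.6 s of the 48 s allowed: the red stop is pushed through, and the fingertips are still holding the lever down with the flap open.

- **Stop:** I pushed it by its tab with closed, tilted fingers. It resisted with about 2 N until it reached its end stop, where the force rose to about 9 N and it stopped moving. In the last side view the post is still clear of the lever.
- **Lever:** I followed the pad's arc down with the fingertips (6 to 9 N on the way, about 3 N near the bottom) until the lever rested on the rubber block. I pressed up to 17 N there, then eased off to a steady 10 N or so.
- **Last checks:** The side view showed the flap well open with the vials visible, and the lever seated in its stand. The jar, tube, vial and bottle were where they started, and the arm was at rest. The pen, jug and tub, mostly hidden by the arm in that view, were never approached closely.
- **Disagreements and limits:** The top and wrist cameras differed by about 3 to 6 mm on the pivot position. I used a value between them, and the fingertips ended up several millimetres off the pad's centre line but well on the pad. I judged the flap angle, the stop travel and the pin's seating only from the pictures, the forces and the height of the fingertips. No reading gave them directly, and `hand_in` returned no verdict.

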